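# Let sweets out of a lever-lidded dispenser

## Task

Press the red pad of the dispenser's side lever all the way down and keep it down until all three foil-wrapped balls have rolled out from under the lid into the dispenser's front tray. Then ease the lever back up, never letting the lid drop fast, until the lid is fully shut, and take the hand away. Use the fingertips on the lever only: do not touch the lid or the balls, and leave everything else on the table where it is.

Things in the scene. Friction and masses are not known exactly. Their poses are not given: they have to be found in the camera images.
- dispenser: fixed lime-green sweet dispenser, 280 x 140 mm, 216 high. Origin: centre of underside, on the table; -x is its front (to the robot), +y its left. White front tray: x -134 to -12 mm, y -64 to 64, floor at z 12, lip at z 45. Behind it a chute (15 degrees, front end 50 mm up) holds balls that roll out by themselves when the lid lifts. Lever outside the right (-y) wall
- lever_pad (a point): centre of the top face of the lever's red pad, 60 mm (dispenser's x) by 64 mm (y), 10 thick, nothing above it. Lever up: at x -150, y -105, z 115 mm in the dispenser's frame; pressed fully it sinks 55 mm, nearly straight, to z 60 mm. It leans 10 degrees one way at the top of the travel, the other way at the bottom
- lever (a joint): lever angle: 0 up (at rest), 0.34 rad fully down, a hard stop; pivot 160 mm behind the pad. Lid weight and a spring push it back up: the pad needs 3 to 4.5 N at the top, 5 to 7.5 N at the bottom, and rises with the finger when that is raised; let go, it snaps up and slams the lid
- lid (a joint): lid angle, linked to the lever: 0 shut, about 0.85 rad with the lever fully down; 2.5 rad for each rad of the lever: raising the pad at 10 mm/s lowers the lid at about 0.15 rad/s
- lid_edge (a point): middle of the lower edge of the sloping clear lid with a red frame, 177 x 116 x 5 mm; its hinge is at x 90, y 0, z 200 mm in the dispenser's frame; shut, this edge is at x -12, z 55 mm; open, this edge swings forward and up over the tray, to about x -85, z 180 mm
- ball0_center (a point): centre of the gold foil-wrapped hard ball, 34 mm across, at first on the chute behind the lid
- ball1_center (a point): centre of the red foil-wrapped hard ball, 34 mm across, at first on the chute behind the lid
- ball2_center (a point): centre of the blue foil-wrapped hard ball, 34 mm across, at first on the chute behind the lid
- cake_pink: boxed cake with pink icing in a clear box, 150 x 110 x 80 mm, to the left of the dispenser; origin at its underside; to be left alone
- cake_white: boxed cake with cream icing in a clear box, 120 x 120 x 70 mm, to the right of the dispenser; origin at its underside; to be left alone
- sprinkle_jar: blue jar, 56 mm across, 90 mm high, left of the tray; origin at its underside; to be left alone
- spatula: icing spatula lying flat, 240 mm long, left of the pink cake; to be left alone
- mug: white mug, 72 mm across, 85 mm high; origin at its underside; to be left alone
- gift_box: small green box, 50 x 50 x 35 mm, in front and to the right of the lever pad; origin at its underside; to be left alone

How it is judged:
By the outcome, as a careful person would: the job done as asked, in the order asked, and still so for the second after the job is handed in, with the robot touching nothing.
It also fails if it takes over 35 s, if anything falls off the work surface, if the arm or the gripper's body presses on something with over 40 N, if the wrist force passes 120 N, or if a joint passes its speed limit or range.

## Robot

A 7-joint arm with a two-finger parallel gripper is mounted at the origin on the work surface. World frame = base frame: x ahead of the robot, y to its left, z up, the work surface at z = 0. Lengths are in m, angles in rad, forces in N, time in s.
With the tool pointing down it reaches from about 0.425 to 0.925 m from the base axis. Payload 6.8 kg.
Tool frame: the origin (TCP) lies between the finger pads; the fingertips stand 25 mm ahead of it and the grasp point (between the pads) lies 6 mm ahead of it; z points along the fingers, y is the line along which they close (so a half turn about z gives the same grasp; the last joint's range is limited). The gripper opens to 85 mm and grips with 20 to 120 N. Pads are 22 mm wide; open, the fingers measure 114 mm over their backs; the gripper's body (76 mm by 85 mm) begins 54 mm behind the grasp point. The pads swing forward as they close: fully open they stand 13 mm farther back than shut.
Start: joints at [-1.351, 0.477, 0.022, 1.555, -0.011, 1.109, -0.083], TCP at [0.217, 0.639, 0.256] pointing down, gripper open.
Joint ranges: [-2.96, 2.96], [-0.34, 2.1], [-1.41, 1.46], [0.24, 2.44], [-1.37, 4.51], [0.17, 1.92], [-2.96, 2.96]. Speed limits (rad/s): [2.39, 2.39, 3.14, 3.14, 3.14, 3.14, 3.14].

## Interface

Orientations are given as a 3x3 rotation matrix whose columns are the frame's x, y, z axes.
In Python, from plant import * gives the robot as it stands.
- The arm moves only by the shell command python3 -m handwheel 'ROWS' [FORCE]. ROWS is JSON, a list of rows, each an object of numbers: "grip": the opening, from -1 (shut) to 1 (fully open); "tx", "ty", "tz": the shift along the tool's x, y, z in cm; "spin": the turn about the tool's z in rad. In form: [{"grip": .., "tx": .., "ty": .., "tz": .., "spin": ..}, ...]. A call has 1 to 12 rows; each row is the pose to reach, as a shift and turn from the pose commanded when the call began, along the tool's axes at that moment; what a row does not reach only later rows make up. A row lasts 1/10 s, in which the tool goes at most 50 mm and 8.59 degrees, less where a joint would pass 70% of its speed; a pose out of reach is approached as far as the arm can. A call with a gripper value outside its range is refused whole. The fingers move at their own pace and stop on an object; FORCE is the grip in N (left out, the last holds). Time passes only in rows, so rows that repeat a pose let the fingers close. It gives the time, the measured TCP pose, the force, the opening and the grip force at its end, in the units of the state.
- get_state(): the state, without advancing time (a new reading comes with each control period).
- get_image(name): name is "side" or "top" or "wrist"; returns (picture, depth): 480x640x3 uint8, red, green, blue; 480x640 float32, m along the optical axis (not along the pixel's ray), 0 where there is no reading.
- get_calibration(name): a dict with "fx", "fy", "cx", "cy" (pixels), "cam_to_world" (4x4, takes a point from camera to world coordinates). Camera axes: x right, y up, looking along -z (the intrinsics and any distortion apply to the point x, -y, -z); pixel columns grow to the right and rows downward; lengths in m; the calibration is good to about 2 mm. A picture is of the moment at which its call begins: read the wrist's pose just before it. get_calibration takes no time and is no camera call; for the wrist camera it gives the pose at the moment of the call.
- close_job(): hands the job in; it is judged then, once.
The state is a dict: "time": time; "q": joint angles; "joint_vel": joint speeds; "joint_torque": joint torques, N m; "eef_pos": TCP position; "orientation": TCP orientation; "ft_force": force on the tool from outside, world axes, zero at the start; "ft_torque": the same for the moment, N m; "gripper_width": finger opening in m; "grasp_force": force on a finger pad.
Only numpy, scipy, OpenCV 4.12 (cv2) and the standard library are available. Lean on these libraries where they do the work, as an engineer would, in place of code of your own. Each camera call takes 0.05 s, during which the arm holds its last target. There are 200 camera calls.

## Working session

There is one attempt and no reset: what is moved stays moved. The work goes in short steps, Python scripts to look and compute and a shell command to move; the robot and the scene stay as the last step left them, time stands still between calls to the robot, and variables do not carry over. Pictures are saved under pics/ and viewed, at most 10 in all, crops included, and the job is handed in when it is done.

```bash
mkdir -p pics; ls; python3 - <<'E'
from plant import *
import cv2,numpy as np
s=get_state();print({k:np.round(v,3).tolist() for k,v in s.items()})
for n in("side","top"):
    im,d=get_image(n);cv2.imwrite(f"pics/{n}0.png",im[:,:,::-1]);np.save(f"{n}_d.npy",d);np.save(f"{n}_im.npy",im)
    c=get_calibration(n);print(n,c)
E
```

```text
pics
{'time': 0.0, 'q': [-1.351, 0.478, 0.022, 1.556, -0.011, 1.109, -0.083], 'joint_vel': [0.001, -0.001, -0.001, -0.001, 0.0, 0.001, -0.001], 'joint_torque': [-0.001, -59.646, 1.608, -28.12, 0.013, 0.009, 0.0], 'eef_pos': [0.217, 0.639, 0.255], 'orientation': [[-0.947, 0.322, -0.0], [0.322, 0.947, -0.002], [-0.0, -0.002, -1.0]], 'ft_force': [0.55, 0.266, 0.429], 'ft_torque': [0.027, -0.003, 0.008], 'grasp_force': 0.0, 'gripper_width': 0.085}
side {'fx': 613.5004026115321, 'fy': 613.5004026115321, 'cx': 316.744121261729, 'cy': 241.13902627942664, 'cam_to_world': array([[ 0.98130181,  0.13078017, -0.14122077,  0.34996051],
       [-0.19223625,  0.62937227, -0.75295137, -1.00356807],
       [-0.00959067,  0.7660203 ,  0.64274484,  1.09837205],
       [ 0.        ,  0.        ,  0.        ,  1.        ]])}
top {'fx': 498.1787885617049, 'fy': 498.1787885617049, 'cx': 321.2165435056857, 'cy': 239.18718772351582, 'cam_to_world': array([[ 0.00404117,  0.99594287, -0.08989702,  0.45639121],
       [-0.99978982,  0.00583088,  0.01965475,  0.12254273],
       [ 0.02009919,  0.0897987 ,  0.99575711,  1.48076067],
       [ 0.        ,  0.        ,  0.        ,  1.        ]])}
```

View pics/side0.png

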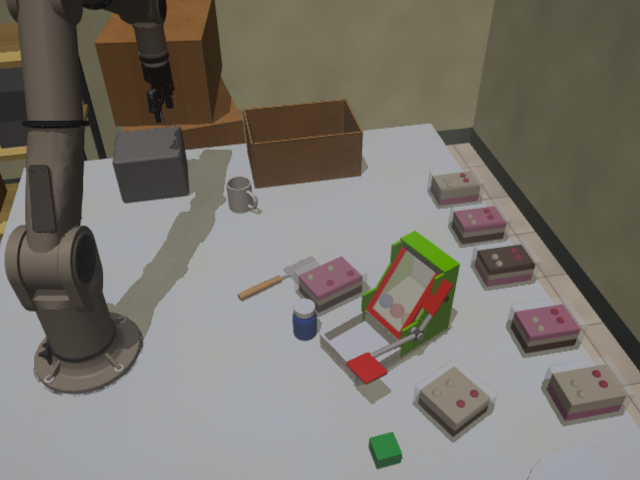

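View pics/top0.png

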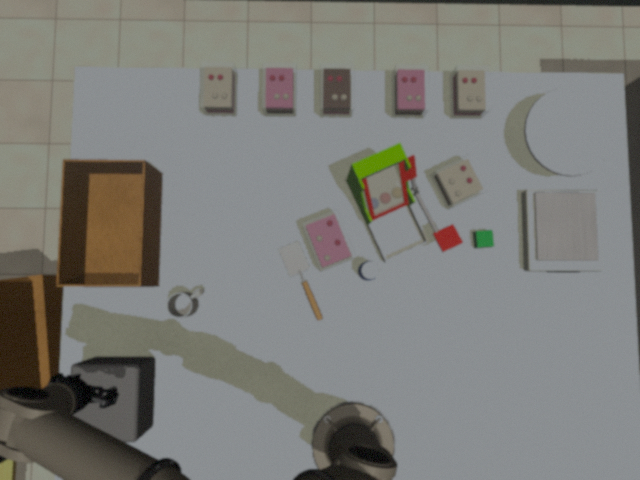

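The side view shows the red pad at about (367,367), just in front of the tray's right corner, with the green gift box at (385,450). The top view shows the pad at (447,237), the gift box at (484,239) and the dispenser turned about 20°. Next I'll measure the pad.

```bash
cat > h.py <<'E'
import cv2,numpy as np
from plant import *
def pts(n,d,uv):
    c=get_calibration(n);u,v=uv[:,0],uv[:,1];z=d[v,u]
    P=np.c_[(u-c['cx'])/c['fx']*z,-(v-c['cy'])/c['fy']*z,-z,np.ones(len(z))]
    return (P@c['cam_to_world'].T)[:,:3][z>0]
def mask(im,roi,lo,hi):
    h=cv2.cvtColor(im,cv2.COLOR_RGB2HSV);m=cv2.inRange(h,lo,hi);r=np.zeros_like(m)
    a,b,c,d=roi;r[b:d,a:c]=m[b:d,a:c];return r
E
python3 - <<'E'
from h import *
for n,roi,g in(("side",(340,345,395,390),(365,425,410,475)),("top",(428,220,468,255),(470,225,500,252))):
    im=np.load(n+"_im.npy");d=np.load(n+"_d.npy")
    for nm,r,lo,hi in(("pad",roi,(0,150,90),(8,255,255)),("gift",g,(45,120,50),(85,255,255))):
        m=mask(im,r,lo,hi);v,u=np.nonzero(m);P=pts(n,d,np.c_[u,v])
        t=P[P[:,2]>np.percentile(P[:,2],90)-(.02 if nm=="pad" else .008)]
        rc=cv2.minAreaRect((t[:,:2]*1000).astype(np.float32))
        A=np.c_[t[:,:2]-t[:,:2].mean(0),np.ones(len(t))];pl=np.linalg.lstsq(A,t[:,2],rcond=None)[0]
        print(n,nm,len(t),t.mean(0).round(4),rc,"plane",pl.round(3))
    if n=="top":
        m=mask(im,(340,140,420,230),(35,120,80),(65,255,255));v,u=np.nonzero(m);P=pts(n,d,np.c_[u,v]);t=P[P[:,2]>.195]
        print("roof",len(t),t.mean(0),cv2.minAreaRect((t[:,:2]*1000).astype(np.float32)))
E
```

```text
side pad 673 [ 0.5881 -0.2573  0.115 ] ((588.823974609375, -254.69044494628906), (60.7336540222168, 65.142333984375), 25.468273162841797) plane [-0.148 -0.074  0.115]
side gift 567 [ 0.5943 -0.3873  0.035 ] ((594.8637084960938, -386.85064697265625), (49.3072395324707, 51.21307373046875), 4.89872407913208) plane [0.001 0.002 0.035]
top pad 371 [ 0.5865 -0.2537  0.1138] ((586.19775390625, -253.6776580810547), (52.86831283569336, 57.494327545166016), 26.09955596923828) plane [-0.158 -0.068  0.114]
top gift 213 [ 0.5918 -0.3839  0.0348] ((591.8706665039062, -383.46038818359375), (44.25456237792969, 46.52009201049805), 6.254365921020508) plane [0.007 0.006 0.035]
roof 962 [ 0.77291213 -0.05073011  0.2146396 ] ((764.6284790039062, -56.93885803222656), (70.28446197509766, 139.8375244140625), 24.45608139038086)
```

```bash
python3 - <<'E'
from h import *
s=get_state();R=np.array(s['orientation']);p=np.array(s['eef_pos'])
c=get_calibration("wrist")['cam_to_world'];print("cam in tool",R.T@(c[:3,3]-p),(R.T@c[:3,:3]).round(2))
a=np.radians(25);ex=np.array([np.cos(a),np.sin(a),0]);ey=np.array([-ex[1],ex[0],0])
pad=np.array([.587,-.2555,.115])
t=pad-.008*ex-.008*ey;print("target",t)
t[2]=.185
print("shift cm",R.T@(t-p)*100)
E
```

```text
cam in tool [ 0.07779799  0.00043917 -0.11640327] [[ 0.    0.95  0.3 ]
 [ 1.   -0.    0.  ]
 [ 0.    0.3  -0.95]]
target [ 0.58313048 -0.26613141  0.115     ]
shift cm [-63.77638757 -73.86232452   7.16894527]
```

```bash
python3 -m handwheel '[{"grip":-1,"tx":-31,"ty":-36,"tz":0,"spin":-0.38},{"grip":-1,"tx":-31,"ty":-36,"tz":0,"spin":-0.38},{"grip":-1,"tx":-31,"ty":-36,"tz":0,"spin":-0.38},{"grip":-1,"tx":-31,"ty":-36,"tz":0,"spin":-0.38},{"grip":-1,"tx":-31,"ty":-36,"tz":0,"spin":-0.38},{"grip":-1,"tx":-31,"ty":-36,"tz":0,"spin":-0.38},{"grip":-1,"tx":-31,"ty":-36,"tz":0,"spin":-0.38},{"grip":-1,"tx":-31,"ty":-36,"tz":0,"spin":-0.38},{"grip":-1,"tx":-31,"ty":-36,"tz":0,"spin":-0.38},{"grip":-1,"tx":-31,"ty":-36,"tz":0,"spin":-0.38}]'
cat >> h.py <<'E'
def togo(x,y,z,yaw):
    s=get_state();R=np.array(s['orientation']);p=np.array(s['eef_pos'])
    y0=np.arctan2(R[1,0],R[0,0]);dy=(np.radians(yaw)-y0+np.pi)%(2*np.pi)-np.pi
    print("t",s['time'],"p",p.round(4),"q",np.round(s['q'],2),"F",np.round(s['ft_force'],2),"z",R[:,2].round(3))
    print("shift cm",(R.T@(np.array([x,y,z])-p)*100).round(2),"spin",round(-dy,3))
E
python3 -c "
from h import *
togo(.583,-.266,.255,205)"
```

```text
time: 1.1
eef_pos: [0.3957, 0.1939, 0.2561]
orientation: [[-0.999, -0.047, -0.0], [-0.047, 0.999, -0.001], [0.0, -0.001, -1.0]]
ft_force: [0.6, -0.1, 0.2]
gripper_width: -0.0
grasp_force: 0.0
t 1.1 p [0.3957 0.1939 0.2561] q [-0.75  0.08  0.16  2.1  -0.01  0.97  1.04] F [ 0.58 -0.11  0.23] z [-0.    -0.001 -1.   ]
shift cm [-16.53 -46.83   0.16] spin -0.389
```

```bash
python3 -m handwheel '[{"grip":-1,"tx":-16.5,"ty":-46.8,"tz":0,"spin":-0.39},{"grip":-1,"tx":-16.5,"ty":-46.8,"tz":0,"spin":-0.39},{"grip":-1,"tx":-16.5,"ty":-46.8,"tz":0,"spin":-0.39},{"grip":-1,"tx":-16.5,"ty":-46.8,"tz":0,"spin":-0.39},{"grip":-1,"tx":-16.5,"ty":-46.8,"tz":0,"spin":-0.39},{"grip":-1,"tx":-16.5,"ty":-46.8,"tz":0,"spin":-0.39},{"grip":-1,"tx":-16.5,"ty":-46.8,"tz":0,"spin":-0.39},{"grip":-1,"tx":-16.5,"ty":-46.8,"tz":0,"spin":-0.39},{"grip":-1,"tx":-16.5,"ty":-46.8,"tz":0,"spin":-0.39},{"grip":-1,"tx":-16.5,"ty":-46.8,"tz":0,"spin":-0.39},{"grip":-1,"tx":-16.5,"ty":-46.8,"tz":7,"spin":-0.39},{"grip":-1,"tx":-16.5,"ty":-46.8,"tz":7,"spin":-0.39}]'
python3 - <<'E'
from h import *
togo(.583,-.266,.14,205)
im,d=get_image("side");cv2.imwrite("pics/s1.png",cv2.resize(im[250:460,250:530,::-1],(800,600)))
E
```

```text
time: 2.3
eef_pos: [0.5828, -0.2627, 0.183]
orientation: [[-0.905, -0.425, -0.003], [-0.425, 0.905, -0.0], [0.003, 0.001, -1.0]]
ft_force: [-1.0, 0.2, -0.1]
gripper_width: -0.0002
grasp_force: 0.0
t 2.3 p [ 0.5828 -0.2627  0.183 ] q [ 0.02  0.52  0.43  1.73 -0.26  0.94  2.56] F [-0.99  0.17 -0.14] z [-0.003 -0.    -1.   ]
shift cm [ 0.11 -0.31  4.3 ] spin 0.003
```

View pics/s1.png

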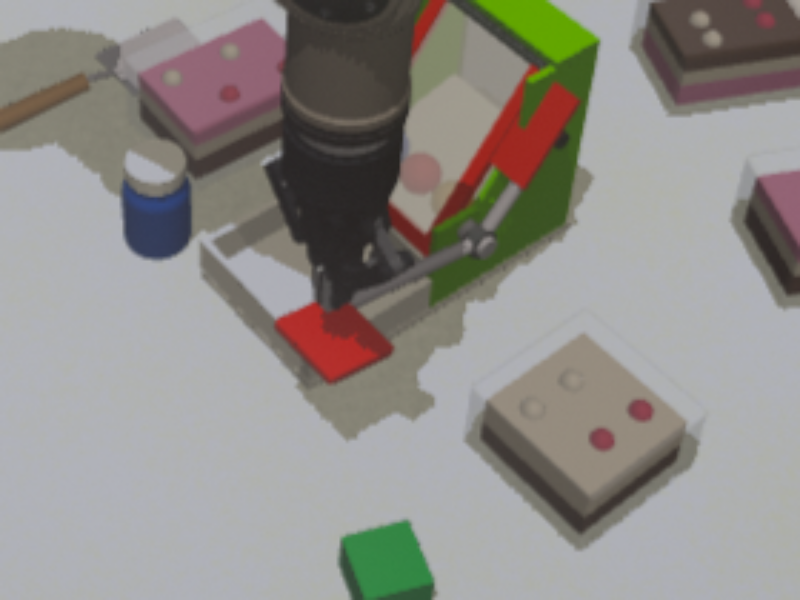

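The crop shows the shut fingertips hanging just above the pad (around (330,340) in the crop), clear of the lid. Now I'll press.

```bash
python3 -m handwheel '[{"grip":-1,"tx":0.1,"ty":-0.3,"tz":2,"spin":0},{"grip":-1,"tx":0.1,"ty":-0.3,"tz":3.5,"spin":0},{"grip":-1,"tx":0.1,"ty":-0.3,"tz":4,"spin":0},{"grip":-1,"tx":0.1,"ty":-0.3,"tz":4.3,"spin":0},{"grip":-1,"tx":0.1,"ty":-0.3,"tz":4.7,"spin":0},{"grip":-1,"tx":0.1,"ty":-0.3,"tz":5.1,"spin":0},{"grip":-1,"tx":0.1,"ty":-0.3,"tz":5.5,"spin":0},{"grip":-1,"tx":0.1,"ty":-0.3,"tz":5.9,"spin":0},{"grip":-1,"tx":0.1,"ty":-0.3,"tz":6.3,"spin":0},{"grip":-1,"tx":0.1,"ty":-0.3,"tz":6.7,"spin":0}]'

```

```text
time: 3.35
eef_pos: [0.5843, -0.264, 0.1191]
orientation: [[-0.904, -0.427, -0.0], [-0.427, 0.904, -0.001], [0.0, -0.0, -1.0]]
ft_force: [-2.6, -0.9, 4.6]
gripper_width: -0.0001
grasp_force: 2.2
```

```bash
python3 -m handwheel '[{"grip":-1,"tz":0.4},{"grip":-1,"tz":0.8},{"grip":-1,"tz":1.2},{"grip":-1,"tz":1.6},{"grip":-1,"tz":2},{"grip":-1,"tz":2.4},{"grip":-1,"tz":2.8},{"grip":-1,"tz":3.1},{"grip":-1,"tz":3.3}]'
python3 - <<'E'
from h import *
togo(.583,-.266,.083,205)
im,d=get_image("side");cv2.imwrite("pics/s2.png",cv2.resize(im[220:430,270:550,::-1],(800,600)))
E
```

```text
t 3.35 p [ 0.5843 -0.264   0.1191] q [ 0.05  0.6   0.39  1.77 -0.3   0.83  2.59] F [-2.55 -0.94  4.59] z [-0.    -0.001 -1.   ]
shift cm [ 0.2  -0.13  3.61] spin 0.005invalid input at $[0]: expected keys grip, tx, ty, tz, spin
```

View pics/s2.png

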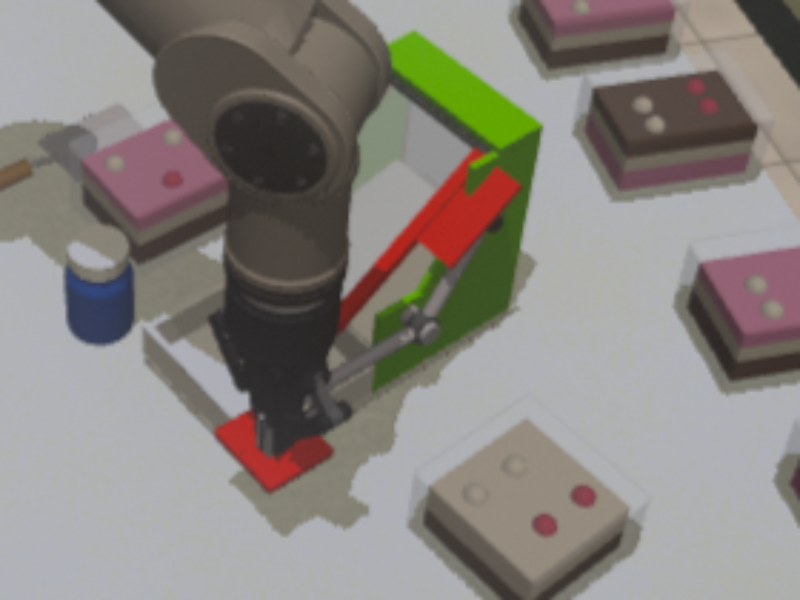

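The press call was refused because every row needs all its keys, so nothing moved. The crop shows the fingertips on the pad at about (275,445) and the lid partly open. I'll resend it in full.

```bash
python3 -m handwheel '[{"grip":-1,"tx":0,"ty":0,"tz":0.4,"spin":0},{"grip":-1,"tx":0,"ty":0,"tz":0.8,"spin":0},{"grip":-1,"tx":0,"ty":0,"tz":1.2,"spin":0},{"grip":-1,"tx":0,"ty":0,"tz":1.6,"spin":0},{"grip":-1,"tx":0,"ty":0,"tz":2,"spin":0},{"grip":-1,"tx":0,"ty":0,"tz":2.4,"spin":0},{"grip":-1,"tx":0,"ty":0,"tz":2.8,"spin":0},{"grip":-1,"tx":0,"ty":0,"tz":3.1,"spin":0},{"grip":-1,"tx":0,"ty":0,"tz":3.2,"spin":0},{"grip":-1,"tx":0,"ty":0,"tz":3.2,"spin":0}]'
```

```text
time: 4.4
eef_pos: [0.5857, -0.2633, 0.0875]
orientation: [[-0.904, -0.428, 0.002], [-0.428, 0.904, -0.0], [-0.002, -0.001, -1.0]]
ft_force: [-0.1, -0.4, 6.6]
gripper_width: -0.0
grasp_force: 3.0
```

```bash
python3 -m handwheel '[{"grip":-1,"tx":0,"ty":0,"tz":0.1,"spin":0},{"grip":-1,"tx":0,"ty":0,"tz":0.2,"spin":0},{"grip":-1,"tx":0,"ty":0,"tz":0.3,"spin":0},{"grip":-1,"tx":0,"ty":0,"tz":0.3,"spin":0}]'
```

```text
time: 4.8
eef_pos: [0.586, -0.2633, 0.0853]
orientation: [[-0.904, -0.428, 0.003], [-0.428, 0.904, 0.0], [-0.003, -0.001, -1.0]]
ft_force: [-0.8, 0.8, 9.6]
gripper_width: 0.0
grasp_force: 5.1
```

```bash
python3 -m handwheel '[{"grip":-1,"tx":0,"ty":0,"tz":0.1,"spin":0},{"grip":-1,"tx":0,"ty":0,"tz":0.2,"spin":0},{"grip":-1,"tx":0,"ty":0,"tz":0.2,"spin":0},{"grip":-1,"tx":0,"ty":0,"tz":0.2,"spin":0},{"grip":-1,"tx":0,"ty":0,"tz":0.2,"spin":0},{"grip":-1,"tx":0,"ty":0,"tz":0.2,"spin":0}]'
python3 - <<'E'
from h import *
im,d=get_image("side");a=cv2.resize(im[240:390,290:490,::-1],(400,300))
im,d=get_image("top");b=cv2.resize(im[130:280,330:530,::-1],(400,300))
cv2.imwrite("pics/s3.png",np.hstack([a,b]))
E
```

```text
time: 5.4
eef_pos: [0.5862, -0.2634, 0.085]
orientation: [[-0.904, -0.428, 0.004], [-0.428, 0.904, 0.0], [-0.004, -0.001, -1.0]]
ft_force: [-5.3, 2.2, 22.3]
gripper_width: 0.0002
grasp_force: 11.6
```

View pics/s3.png

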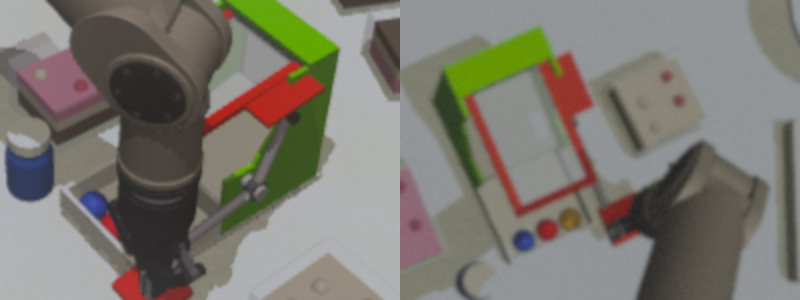

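The pad is at its hard stop (22 N, no more travel). The right-hand crop shows the blue, red and gold balls in the tray by the front lip at (523,240), (546,230) and (570,218), ahead of the lid. Now I'll ease up at about 10 mm/s.

```bash
python3 -m handwheel '[{"grip":-1,"tx":0,"ty":0,"tz":-0.1,"spin":0},{"grip":-1,"tx":0,"ty":0,"tz":-0.2,"spin":0},{"grip":-1,"tx":0,"ty":0,"tz":-0.3,"spin":0},{"grip":-1,"tx":0,"ty":0,"tz":-0.4,"spin":0},{"grip":-1,"tx":0,"ty":0,"tz":-0.5,"spin":0},{"grip":-1,"tx":0,"ty":0,"tz":-0.6,"spin":0},{"grip":-1,"tx":0,"ty":0,"tz":-0.7,"spin":0},{"grip":-1,"tx":0,"ty":0,"tz":-0.8,"spin":0},{"grip":-1,"tx":0,"ty":0,"tz":-0.9,"spin":0},{"grip":-1,"tx":0,"ty":0,"tz":-1.0,"spin":0},{"grip":-1,"tx":0,"ty":0,"tz":-1.1,"spin":0},{"grip":-1,"tx":0,"ty":0,"tz":-1.2,"spin":0}]'
python3 -m handwheel '[{"grip":-1,"tx":0,"ty":0,"tz":-0.1,"spin":0},{"grip":-1,"tx":0,"ty":0,"tz":-0.2,"spin":0},{"grip":-1,"tx":0,"ty":0,"tz":-0.3,"spin":0},{"grip":-1,"tx":0,"ty":0,"tz":-0.4,"spin":0},{"grip":-1,"tx":0,"ty":0,"tz":-0.5,"spin":0},{"grip":-1,"tx":0,"ty":0,"tz":-0.6,"spin":0},{"grip":-1,"tx":0,"ty":0,"tz":-0.7,"spin":0},{"grip":-1,"tx":0,"ty":0,"tz":-0.8,"spin":0},{"grip":-1,"tx":0,"ty":0,"tz":-0.9,"spin":0},{"grip":-1,"tx":0,"ty":0,"tz":-1.0,"spin":0},{"grip":-1,"tx":0,"ty":0,"tz":-1.1,"spin":0},{"grip":-1,"tx":0,"ty":0,"tz":-1.2,"spin":0}]'
```

```text
time: 6.7
eef_pos: [0.5851, -0.2636, 0.0946]
orientation: [[-0.904, -0.428, 0.001], [-0.428, 0.904, -0.0], [-0.001, -0.001, -1.0]]
ft_force: [-2.6, -1.9, 5.3]
gripper_width: 0.0
grasp_force: 2.8
time: 7.9
eef_pos: [0.5845, -0.2639, 0.1064]
orientation: [[-0.904, -0.428, 0.0], [-0.428, 0.904, -0.001], [-0.0, -0.001, -1.0]]
ft_force: [-2.6, -2.1, 5.1]
gripper_width: -0.0
grasp_force: 2.6
```

Force and height are tracking well. I'll continue, and check the tray before the end of the travel.

```bash
python3 -m handwheel '[{"grip":-1,"tx":0,"ty":0,"tz":-0.1,"spin":0},{"grip":-1,"tx":0,"ty":0,"tz":-0.2,"spin":0},{"grip":-1,"tx":0,"ty":0,"tz":-0.3,"spin":0},{"grip":-1,"tx":0,"ty":0,"tz":-0.4,"spin":0},{"grip":-1,"tx":0,"ty":0,"tz":-0.5,"spin":0},{"grip":-1,"tx":0,"ty":0,"tz":-0.6,"spin":0},{"grip":-1,"tx":0,"ty":0,"tz":-0.7,"spin":0},{"grip":-1,"tx":0,"ty":0,"tz":-0.8,"spin":0},{"grip":-1,"tx":0,"ty":0,"tz":-0.9,"spin":0},{"grip":-1,"tx":0,"ty":0,"tz":-1.0,"spin":0},{"grip":-1,"tx":0,"ty":0,"tz":-1.1,"spin":0},{"grip":-1,"tx":0,"ty":0,"tz":-1.2,"spin":0}]'
python3 -m handwheel '[{"grip":-1,"tx":0,"ty":0,"tz":-0.1,"spin":0},{"grip":-1,"tx":0,"ty":0,"tz":-0.2,"spin":0},{"grip":-1,"tx":0,"ty":0,"tz":-0.3,"spin":0},{"grip":-1,"tx":0,"ty":0,"tz":-0.4,"spin":0},{"grip":-1,"tx":0,"ty":0,"tz":-0.5,"spin":0},{"grip":-1,"tx":0,"ty":0,"tz":-0.6,"spin":0},{"grip":-1,"tx":0,"ty":0,"tz":-0.7,"spin":0},{"grip":-1,"tx":0,"ty":0,"tz":-0.8,"spin":0},{"grip":-1,"tx":0,"ty":0,"tz":-0.9,"spin":0},{"grip":-1,"tx":0,"ty":0,"tz":-1.0,"spin":0},{"grip":-1,"tx":0,"ty":0,"tz":-1.1,"spin":0},{"grip":-1,"tx":0,"ty":0,"tz":-1.2,"spin":0}]'
```

```text
time: 9.1
eef_pos: [0.5848, -0.2635, 0.1185]
orientation: [[-0.904, -0.428, 0.001], [-0.428, 0.904, -0.0], [-0.001, -0.0, -1.0]]
ft_force: [-0.1, -2.2, 4.8]
gripper_width: 0.0001
grasp_force: 2.2
time: 10.3
eef_pos: [0.5846, -0.2628, 0.1303]
orientation: [[-0.904, -0.428, -0.0], [-0.428, 0.904, 0.001], [-0.0, 0.001, -1.0]]
ft_force: [3.2, 0.7, 3.7]
gripper_width: -0.0001
grasp_force: 1.8
```

```bash
python3 -m handwheel '[{"grip":-1,"tx":0,"ty":0,"tz":-0.1,"spin":0},{"grip":-1,"tx":0,"ty":0,"tz":-0.2,"spin":0},{"grip":-1,"tx":0,"ty":0,"tz":-0.3,"spin":0},{"grip":-1,"tx":0,"ty":0,"tz":-0.4,"spin":0},{"grip":-1,"tx":0,"ty":0,"tz":-0.5,"spin":0},{"grip":-1,"tx":0,"ty":0,"tz":-0.6,"spin":0},{"grip":-1,"tx":0,"ty":0,"tz":-0.7,"spin":0},{"grip":-1,"tx":0,"ty":0,"tz":-0.8,"spin":0},{"grip":-1,"tx":0,"ty":0,"tz":-0.9,"spin":0},{"grip":-1,"tx":0,"ty":0,"tz":-1.0,"spin":0},{"grip":-1,"tx":0,"ty":0,"tz":-1.1,"spin":0},{"grip":-1,"tx":0,"ty":0,"tz":-1.2,"spin":0}]'
python3 -m handwheel '[{"grip":-1,"tx":0,"ty":0,"tz":-0.1,"spin":0},{"grip":-1,"tx":0,"ty":0,"tz":-0.2,"spin":0},{"grip":-1,"tx":0,"ty":0,"tz":-0.3,"spin":0},{"grip":-1,"tx":0,"ty":0,"tz":-0.4,"spin":0},{"grip":-1,"tx":0,"ty":0,"tz":-0.5,"spin":0},{"grip":-1,"tx":0,"ty":0,"tz":-0.6,"spin":0}]'
```

```text
time: 11.5
eef_pos: [0.5844, -0.2635, 0.1423]
orientation: [[-0.904, -0.428, -0.0], [-0.428, 0.904, -0.0], [0.0, -0.0, -1.0]]
ft_force: [2.1, 1.8, 2.8]
gripper_width: 0.0001
grasp_force: 1.5
time: 12.1
eef_pos: [0.5843, -0.2635, 0.1483]
orientation: [[-0.904, -0.428, -0.0], [-0.428, 0.904, -0.0], [0.0, 0.0, -1.0]]
ft_force: [-0.1, 0.2, 0.1]
gripper_width: -0.0002
grasp_force: 0.0
```

Contact is gone, so I'll move the hand up and away towards the front and check that the lid is shut.

```bash
python3 -m handwheel '[{"grip":-1,"tx":0,"ty":0,"tz":-2,"spin":0},{"grip":-1,"tx":0,"ty":0,"tz":-5,"spin":0},{"grip":-1,"tx":0,"ty":0,"tz":-9,"spin":0},{"grip":-1,"tx":3,"ty":-3,"tz":-12,"spin":0},{"grip":-1,"tx":6,"ty":-6,"tz":-14,"spin":0},{"grip":-1,"tx":6,"ty":-10,"tz":-14,"spin":0},{"grip":-1,"tx":6,"ty":-14,"tz":-14,"spin":0},{"grip":-1,"tx":6,"ty":-18,"tz":-14,"spin":0},{"grip":-1,"tx":6,"ty":-18,"tz":-14,"spin":0},{"grip":-1,"tx":6,"ty":-18,"tz":-14,"spin":0}]'
python3 - <<'E'
from h import *
s=get_state();print(s['time'],np.round(s['joint_vel'],3))
im,d=get_image("side");a=cv2.resize(im[220:470,290:490,::-1],(400,500))
n="side";m=mask(im,(320,330,400,395),(0,150,90),(8,255,255));print("sidepad px",cv2.countNonZero(m))
im,d=get_image("top");b=cv2.resize(im[130:280,330:530,::-1],(400,300))
m=mask(im,(428,220,468,255),(0,150,90),(8,255,255));v,u=np.nonzero(m);P=pts("top",d,np.c_[u,v])
print(len(P),np.median(P,0) if len(P) else 0)
cv2.imwrite("pics/s4.png",np.hstack([a,np.vstack([b,np.zeros((200,400,3),np.uint8)])]))
E
```

```text
time: 13.1
eef_pos: [0.6068, -0.4526, 0.2874]
orientation: [[-0.904, -0.427, -0.001], [-0.427, 0.904, 0.0], [0.001, 0.001, -1.0]]
ft_force: [0.9, 0.6, -0.5]
gripper_width: -0.0003
grasp_force: 0.0
13.1 [-0.028 -0.033 -0.015  0.03  -0.004 -0.002 -0.001]
sidepad px 723
367 [ 0.58531136 -0.25402249  0.114158  ]
```

View pics/s4.png

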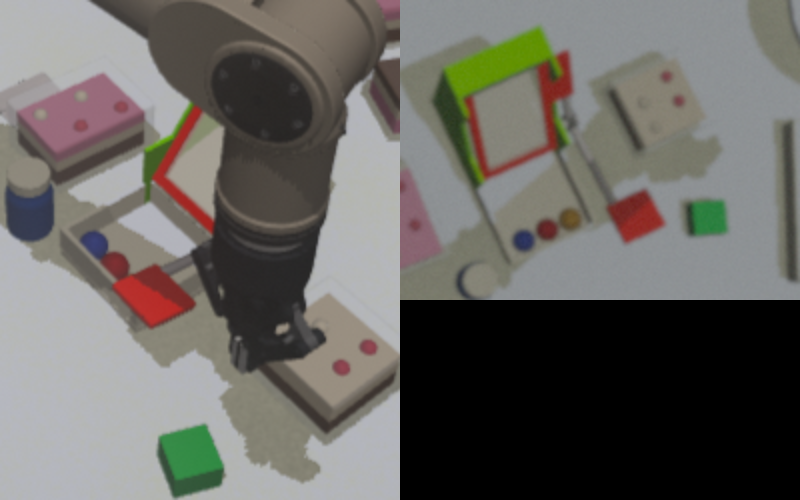

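The lid is shut: its frame is back at about (510,110) and the pad height reads 0.114, the same as at the start. The three balls are in the tray at (523,240), (546,230) and (570,218), the other objects in view haven't moved, and the hand is clear.

```bash
python3 -c "
from plant import *
print(close_job())"
```

```text
the job is handed in; nothing more can be done
None
```

The job is handed in: all three balls are in the tray, the lid was eased shut at about 10 mm/s of pad travel, and the hand is clear, finished at about 13 s of the 35 s allowed.

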